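# Switch on the nail bench in start-up order

### The arm

A 7-joint arm with a two-finger parallel gripper is mounted at the origin on the work surface; the furniture and walls round the work are solid. World frame = base frame: x ahead of the robot, y to its left, z up, the work surface at z = 0. Lengths are in m, angles in rad, forces in N, time in s.
With the tool pointing down it reaches from about 0.4 to 0.85 m from the base axis. Payload 10.4 kg.
Tool frame: the origin (TCP) lies on the centre line of the jaws, within the pads' length; the fingertips stand 14 mm ahead of it and the grasp point (between the pads) lies 5 mm behind it (manip.tip_reach is the distance from the TCP to the fingertips, in m); z points along the fingers, y is the line along which they close (so a half turn about z gives the same grasp; the last joint's range is limited). The gripper opens to 85 mm and grips with 20 to 120 N. Pads are 22 mm wide; open, the fingers measure 114 mm over their backs; the gripper's body (76 mm by 85 mm) begins 54 mm behind the grasp point. The pads swing forward as they close: fully open they stand 13 mm farther back than shut.
Start: joints at [-0.023, 0.332, -0.065, 1.46, 0.022, 1.35, -0.088], TCP at [0.625, 0, 0.245] pointing down, gripper open.
Joint ranges: [-2.6, 2.6], [-0.5, 2.12], [-1.47, 1.34], [0.16, 2.42], [-1.27, 4.41], [0.06, 2.06], [-2.6, 2.6]. Speed limits (rad/s): [2.22, 2.22, 2.79, 2.79, 3.14, 3.14, 3.14].

### API

Orientations are given as a unit quaternion [x, y, z, w].
In Python, from workcell import manip gives the robot as it stands.
- The arm moves only by the shell command python3 -m pendant 'ROWS' [FORCE]. ROWS is JSON, a list of rows, each a list of 7 numbers: the shift along the tool's x, y, z in units of 50 mm (1.0 is 50 mm), then the turn, a rotation vector about the tool's x, y, z in units of 8 degrees (1.0 is 8 degrees), then the opening, from -1 (shut) to 1 (fully open), so that 0 is half open. In form: [[dx, dy, dz, ax, ay, az, jaw], ...]. A call has exactly 10 rows; each row is the pose to reach, as a shift and turn from the pose commanded when the call began, along the tool's axes at that moment; what a row does not reach only later rows make up. A row lasts 1/8 s, in which the tool goes at most 62.5 mm and 10.7 degrees, less where a joint would pass 70% of its speed; a pose out of reach is approached as far as the arm can. A call with a gripper value outside its range is refused whole. The fingers move at their own pace and stop on an object; FORCE is the grip in N (left out, the last holds). Time passes only in rows, so rows that repeat a pose let the fingers close, or fill a call up. It gives the time, the measured TCP pose, the force, the opening and the grip force at its end, in the units of the state.
- manip.get_obs(): the state, without advancing time (a new reading comes with each control period).
- manip.camera(name): name is "scene" or "side" or "wrist"; returns (picture, depth): 400x640x3 uint8, red, green, blue; 400x640 float32, m along the optical axis (not along the pixel's ray), 0 where there is no reading.
- manip.get_calibration(name): a dict with "fx", "fy", "cx", "cy" (pixels), "D" ([k1, k2, p1, p2, k3] as OpenCV has them; the pictures are not rectified), "xyz" and "orientation" of the camera in the world. Camera axes: x right, y up, looking along -z (the intrinsics and any distortion apply to the point x, -y, -z); pixel columns grow to the right and rows downward; lengths in m; the calibration is good to about 2 mm. A picture is of the moment at which its call begins: read the wrist's pose just before it. get_calibration takes no time and is no camera call; for the wrist camera it gives the pose at the moment of the call.
- manip.hand_in(): hands the job in; it is judged then, once.
Trained networks look in the newest picture that a camera, given by its name, has taken for a name from the list of things; names that differ only in an ending like _2 or _b are one class to them, and where a whole thing is asked for, a point or a joint stands for the part that bears it (a point fixed in the world has none). Each returns a list of dicts, best first, with "p" (0 to 1); they miss things now and then, are a little off and sometimes report something else, mostly with a low value. They report only what shows in the picture. A call takes as long as a camera call.
- manip.find_in(thing, camera): "box" ([left, top, right, bottom] in pixels, round what is visible of it).
- manip.trace(thing, camera): "pixels" (400x640 bool, what is visible of it) and "box" ([left, top, right, bottom] in pixels, round what is visible of it).
- manip.tip_of(thing, camera): "pixel" ([column, row] in pixels: a listed point, or the origin of a listed thing).
The state is a dict: "clock": time; "joint_pos": joint angles; "joint_velocities": joint speeds; "tau": joint torques, N m; "position": TCP position; "ee_rot": TCP orientation; "ft_force": force on the tool from outside, world axes, zero at the start; "torque": the same for the moment, N m; "grip_width": opening from 0.0 (shut) to 1.0 (fully open); "grasp_force": force on a finger pad.
Only numpy, scipy, OpenCV 4.12 (cv2) and the standard library are available. Lean on these libraries where they do the work, as an engineer would, in place of code of your own. Each camera call takes 0.05 s, during which the arm holds its last target. There are 200 camera calls.

### The job

Switch on the bench equipment at the power box: with a fingertip, lightly press the blue key (dust extractor) home, then the yellow key (lamp), then the green key (drill), one after another. Do not press the red stop key, do not pick anything up, leave the things standing round the box where they are, and take the hand clear at the end.

Things in the scene. Friction and masses are not known exactly. Their poses are not given: they have to be found in the camera images.
- power_box: Low aluminium bench power box, 78 (its x) x 262 (its y) x 17 mm, fixed to the table wherever it stands. Origin: centre of its underside, on the table; z up; its long side lies along its y axis. Four switch modules stand on it in one row along its y, 62 mm apart, in any order.
- blue_module: Grey switch module of the blue key, 58 x 56 x 24 mm, fixed on the power box, with a steel collar 40 mm across and 2.5 mm high on its top. Origin: centre of its underside, 16 mm above the table; z up.
- blue_top (a point): Centre of the top face of the cap of the blue round key, 30 mm across, that switches on the dust extractor. 71 mm above the table when the key is out, 61 mm when it is home and let go; it moves with the cap. The cap is 10 mm thick and sits on the key by a rubber cushion of 1.5 N per mm that gives 7 mm at most.
- blue_key (a joint): How far the blue key is pushed down: 0 out (off), 0.010 m home (on). About 2.5 N moves it, straight down; no spring, it stays where it is pushed. While pushing it lags the cap by about 2 mm (the cushion). Once it is home the cushion gives softly for 5 mm more, up to about 10 N; then the stop is rigid.
- yellow_module: Grey switch module of the yellow key, 58 x 56 x 24 mm, fixed on the power box, with a steel collar 40 mm across and 2.5 mm high on its top. Origin: centre of its underside, 16 mm above the table; z up.
- yellow_top (a point): Centre of the top face of the cap of the yellow round key, 30 mm across, that switches on the lamp. 71 mm above the table when the key is out, 61 mm when it is home and let go; it moves with the cap. The cap is 10 mm thick and sits on the key by a rubber cushion of 1.5 N per mm that gives 7 mm at most.
- yellow_key (a joint): How far the yellow key is pushed down: 0 out (off), 0.010 m home (on). About 2.5 N moves it, straight down; no spring, it stays where it is pushed. While pushing it lags the cap by about 2 mm (the cushion). Once it is home the cushion gives softly for 5 mm more, up to about 10 N; then the stop is rigid.
- green_module: Grey switch module of the green key, 58 x 56 x 24 mm, fixed on the power box, with a steel collar 40 mm across and 2.5 mm high on its top. Origin: centre of its underside, 16 mm above the table; z up.
- green_top (a point): Centre of the top face of the cap of the green round key, 30 mm across, that switches on the drill. 71 mm above the table when the key is out, 61 mm when it is home and let go; it moves with the cap. The cap is 10 mm thick and sits on the key by a rubber cushion of 1.5 N per mm that gives 7 mm at most.
- green_key (a joint): How far the green key is pushed down: 0 out (off), 0.010 m home (on). About 2.5 N moves it, straight down; no spring, it stays where it is pushed. While pushing it lags the cap by about 2 mm (the cushion). Once it is home the cushion gives softly for 5 mm more, up to about 10 N; then the stop is rigid.
- red_module: Grey switch module of the red key, 58 x 56 x 24 mm, fixed on the power box, with a steel collar 40 mm across and 2.5 mm high on its top. Origin: centre of its underside, 16 mm above the table; z up.
- red_top (a point): Centre of the top face of the cap of the red mushroom key, 36 mm across: the stop key, which must not be pressed. 71 mm above the table when the key is out, 61 mm when it is home and let go; it moves with the cap. The cap is 10 mm thick and sits on the key by a rubber cushion of 1.5 N per mm that gives 7 mm at most.
- red_key (a joint): How far the red stop key is pushed down: 0 out, 0.010 m at its stop. About 2.5 N moves it and it stays where it is pushed. Same cushioned cap.
- varnish: Loose varnish bottle, dark purple glass with a beige cap, 31 mm across, 72 mm high, 55 g. Stands on the table beside the power box, to be left alone. Origin: centre of its underside.
- powder_tub: Loose white tub with black lid, 49 mm across, 44 mm high, 60 g. Stands on the table beside the power box, to be left alone. Origin: centre of its underside.
- tape: Loose roll of cream masking tape lying flat, 60 mm across, 19 mm high. Stands on the table beside the power box, to be left alone. Origin: centre of its underside.
- cream: Loose cream-coloured tube standing on its green cap, 35 x 40 mm, 106 mm high, 50 g. Stands on the table beside the power box, to be left alone. Origin: centre of its underside.

How it is judged:
On the way, in this order (a step that is already met when the one before it is completed fails the run):
1. the blue key is pushed home (value of joint blue_key above 0.007 m), for 0.1 s.
2. the yellow key is pushed home (value of joint yellow_key above 0.007 m), for 0.1 s.
3. the green key is pushed home (value of joint green_key above 0.007 m), for 0.1 s.
At the end, for the whole second after the job is handed in: The blue, yellow and green keys are each pushed down more than 7 of their 10 mm, the red stop key less than 2 mm, and the varnish bottle, tub, tape and tube stand upright within 20 mm of where they were (value of joint each of blue_key, yellow_key, green_key above 0.007 m and value of joint red_key below 0.002 m and angle between each of varnish, powder_tub, tape, cream's own z axis and vertical below 0.1 rad and distance of each of varnish, powder_tub, tape, cream from where it was at the start of the episode below 0.02 m); the robot touches nothing.
It fails at once if the red stop key is pressed (value of joint red_key above 0.002 m).
It fails at once if a key or its module is pressed hard (over 25 N) (contact force between any of blue_module, yellow_module, green_module, red_module and the arm above 25 N or contact force between any of blue_module, yellow_module, green_module, red_module and the fingers above 25 N).
It fails at once if the varnish bottle, tub, tape or tube is shifted, lifted or tipped (distance of any of varnish, powder_tub, tape, cream from where it was at the start of the episode above 0.02 m or angle between any of varnish, powder_tub, tape, cream's own z axis and vertical above 0.35 rad).
It also fails if it takes over 48 s, if anything falls off the work surface, if the arm or the gripper's body presses on something with over 40 N, if the wrist force passes 120 N, or if a joint passes its speed limit or range.

## Working session

There is one attempt and no reset: what is moved stays moved. The work goes in short steps, Python scripts to look and compute and a shell command to move; the robot and the scene stay as the last step left them, time stands still between calls to the robot, and variables do not carry over. Pictures are saved under pics/ and viewed, at most 10 in all, crops included, and the job is handed in when it is done.

```bash
mkdir -p pics; cat > h.py <<'E'
import numpy as np, cv2
from scipy.spatial.transform import Rotation as R
from workcell import manip
def ray(c,px):
    K=np.array([[c["fx"],0,c["cx"]],[0,c["fy"],c["cy"]],[0,0,1.]])
    u=cv2.undistortPoints(np.array([[px]],float),K,np.array(c["D"],float))[0,0]
    return R.from_quat(c["orientation"]).apply([u[0],-u[1],-1.]), np.array(c["xyz"])
def at_z(c,px,z):
    d,o=ray(c,px); return o+d*(z-o[2])/d[2]
def at_depth(c,px,dep):
    d,o=ray(c,px); return o+d*dep
KEYS=["blue_top","yellow_top","green_top","red_top"]
def keys(cam,zs=(.071,)*4):
    c=manip.get_calibration(cam); im,dep=manip.camera(cam)
    for k,z in zip(KEYS,zs):
        r=manip.tip_of(k,cam)
        for q in r[:2]:
            p=q["pixel"]; i,j=int(round(p[1])),int(round(p[0]))
            d=np.median(dep[max(i-2,0):i+3,max(j-2,0):j+3])
            print(cam,k,round(q["p"],2),np.round(p,1),"atz",np.round(at_z(c,p,z),4),"depth",np.round(at_depth(c,p,d),4))
    return im,dep,c
E
python3 - <<'E'
from h import *
for n in ["scene","side","wrist"]:
    im,dep,c=keys(n); cv2.imwrite(f"pics/{n}0.png",im[:,:,::-1])
    for t in ["varnish","powder_tub","tape","cream"]:
        r=manip.trace(t,n)
        if r:
            v,u=np.nonzero(r[0]["pixels"]&(dep>0)); P=np.array([at_depth(c,(a,b),dep[b,a]) for a,b in list(zip(u,v))[::5]])
            if len(P): print(n,t,round(r[0]["p"],2),np.round(np.percentile(P,3,0),3),np.round(np.percentile(P,97,0),3))
o=manip.get_obs(); print(o["clock"],o["position"],o["ee_rot"],o["grip_width"])
print(R.from_quat(o["ee_rot"]).as_matrix().round(3))
E
```

```text
scene blue_top 0.45 [296.1 197.6] atz [0.4967 0.1458 0.071 ] depth [0.4974 0.1443 0.0701]
scene green_top 0.71 [315.9 187.8] atz [0.4796 0.0955 0.071 ] depth [0.4811 0.0924 0.0692]
scene red_top 0.47 [267.5 215.8] atz [0.5122 0.2246 0.071 ] depth [0.379  0.4344 0.2189]
scene red_top 0.45 [334.2 173.9] atz [0.4714 0.0252 0.071 ] depth [0.4719 0.024  0.0703]
scene varnish 0.48 [0.579 0.18  0.024] [0.598 0.195 0.071]
scene cream 0.74 [0.562 0.119 0.021] [0.584 0.146 0.102]
side blue_top 0.63 [306.4 187.9] atz [0.5002 0.1382 0.071 ] depth [0.5003 0.1381 0.0709]
side blue_top 0.48 [277.2 199.5] atz [0.535  0.1947 0.071 ] depth [0.5686 0.1376 0.0184]
side yellow_top 0.58 [288.3 207.1] atz [0.5055 0.206  0.071 ] depth [0.5065 0.2043 0.0694]
side green_top 0.55 [323.  178.2] atz [0.4835 0.0944 0.071 ] depth [0.4845 0.0921 0.0692]
side green_top 0.41 [337.7 181.3] atz [0.4524 0.0917 0.071 ] depth [0.4683 0.0485 0.0374]
side red_top 0.6 [339.3 161.3] atz [0.4765 0.0225 0.071 ] depth [0.477  0.021  0.0699]
side varnish 0.54 [0.575 0.179 0.006] [0.595 0.195 0.07 ]
side powder_tub 0.63 [0.404 0.142 0.007] [0.445 0.185 0.045]
side tape 0.79 [0.378 0.062 0.   ] [0.432 0.118 0.02 ]
side cream 0.83 [0.56  0.111 0.003] [0.583 0.143 0.099]
wrist green_top 0.69 [148.   81.9] atz [0.4841 0.0824 0.071 ] depth [0.4841 0.0824 0.0709]
wrist green_top 0.19 [143.5 156.7] atz [0.4718 0.0207 0.071 ] depth [0.472  0.0207 0.0714]
wrist red_top 0.84 [140.3 156.5] atz [0.469  0.0208 0.071 ] depth [0.4694 0.021  0.0718]
wrist varnish 0.47 [0.41  0.137 0.005] [0.447 0.154 0.046]
wrist powder_tub 0.84 [0.412 0.138 0.003] [0.447 0.154 0.046]
wrist tape 0.72 [0.467 0.114 0.021] [0.526 0.149 0.072]
wrist cream 0.64 [0.558 0.108 0.014] [0.592 0.137 0.106]
1.35 [6.25017191e-01 1.91462469e-05 2.45308301e-01] [7.07112519e-01 7.07101043e-01 1.48316403e-05 2.41397402e-05] 0.9990556896424538
[[ 0.  1.  0.]
 [ 1. -0. -0.]
 [-0.  0. -1.]]
```

View pics/side0.png

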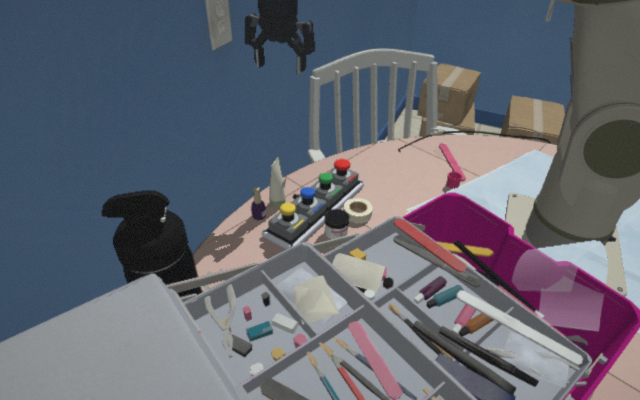

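View pics/wrist0.png

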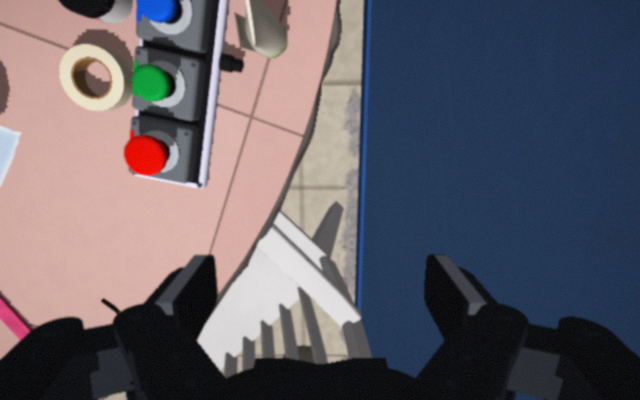

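The order along the row is red, green, blue, yellow (side view pixels (342,163), (325,178), (308,192), (289,209)). Cream and varnish stand on the far side, tub and tape on the near side. I'll shut the jaws and go above blue.

```bash
python3 -m pendant '[[0.6,-0.5,0.2,0,0,0,-1],[1.2,-1.0,0.4,0,0,0,-1],[1.8,-1.6,0.6,0,0,0,-1],[2.4,-2.1,0.8,0,0,0,-1],[2.8,-2.5,1.0,0,0,0,-1],[2.8,-2.5,1.0,0,0,0,-1],[2.8,-2.5,1.0,0,0,0,-1],[2.8,-2.5,1.0,0,0,0,-1],[2.8,-2.5,1.0,0,0,0,-1],[2.8,-2.5,1.0,0,0,0,-1]]' 20
python3 - <<'E'
from h import *
for n in ["wrist","side"]:
    im,dep,c=keys(n)
    cv2.imwrite(f"pics/{n}1.png",im[:,:,::-1])
    if n=="wrist":
        hsv=cv2.cvtColor(im,cv2.COLOR_RGB2HSV)
        for k,lo,hi in [("blue",100,125),("yellow",18,35),("green",45,85),("red",0,8)]:
            m=cv2.inRange(hsv,(lo,140,60),(hi,255,255))
            v,u=np.nonzero((m>0)&(dep>0)); P=np.array([at_depth(c,(a,b),dep[b,a]) for a,b in zip(u,v)])
            P=P[abs(P[:,2]-.071)<.005]
            if len(P): print(k,len(P),np.round(P.min(0),4),np.round(P.max(0),4),"centre",np.round((np.percentile(P,1,0)+np.percentile(P,99,0))/2,4))
print(manip.get_obs()["position"])
E
```

```text
clock: 2.6
position: [0.5003, 0.1397, 0.1953]
ee_rot: [0.707, 0.707, 0.0, 0.0]
ft_force: [0.1, 0.1, -0.2]
grip_width: -0.003
grasp_force: 0.0
wrist blue_top 0.64 [314.7 192.1] atz [0.4968 0.142  0.071 ] depth [0.4968 0.142  0.0711]
wrist yellow_top 0.76 [330.5 106.4] atz [0.5081 0.2041 0.071 ] depth [0.5081 0.2041 0.0709]
wrist green_top 0.63 [299.6 267.1] atz [0.4845 0.08   0.071 ] depth [0.4931 0.1468 0.2025]
wrist green_top 0.29 [241.8 149.9] atz [0.444  0.1736 0.071 ] depth [0.438  0.1699 0.0443]
blue 2066 [ 0.4825 -0.0394  0.066 ] [0.7625 0.1582 0.076 ] centre [0.6231 0.0605 0.0709]
yellow 1310 [0.4957 0.1898 0.0672] [0.5228 0.2179 0.0732] centre [0.5089 0.2038 0.0701]
green 178 [0.4701 0.0765 0.0665] [0.4874 0.0974 0.0718] centre [0.4787 0.0872 0.0691]
side blue_top 0.53 [305.7 190. ] atz [0.4986 0.1449 0.071 ] depth [0.4993 0.1433 0.0696]
side blue_top 0.19 [290.5 230. ] atz [0.4734 0.2604 0.071 ] depth [0.4902 0.2293 0.0385]
side yellow_top 0.45 [289.6 202.6] atz [0.5094 0.1931 0.071 ] depth [0.5098 0.1924 0.0704]
side yellow_top 0.25 [306.3 190.5] atz [0.4968 0.1459 0.071 ] depth [0.498  0.1434 0.0689]
side green_top 0.64 [322.2 178. ] atz [0.4853 0.0944 0.071 ] depth [0.4859 0.093  0.0699]
[0.50001295 0.14002513 0.19533267]
```

View pics/wrist1.png

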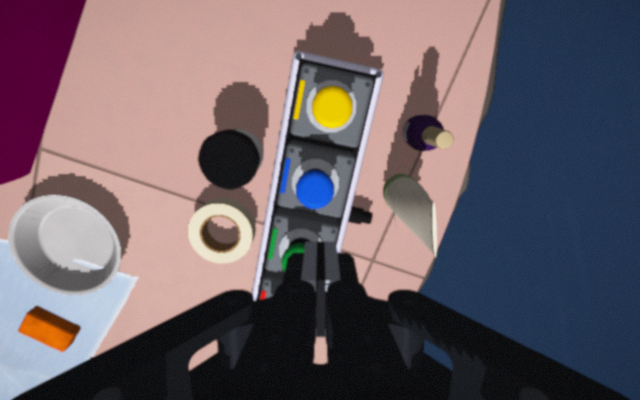

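Blue cap centre is at px (315,189) and yellow at (333,107), 63 mm apart with tops at 71 mm as they should be. The closed fingers hide green. Pressing blue now with the tip going to 57 mm.

```bash
python3 -m pendant '[[0.04,-0.06,0.7,0,0,0,-1],[0.04,-0.06,1.4,0,0,0,-1],[0.04,-0.06,1.9,0,0,0,-1],[0.04,-0.06,2.1,0,0,0,-1],[0.04,-0.06,2.2,0,0,0,-1],[0.04,-0.06,2.28,0,0,0,-1],[0.04,-0.06,2.36,0,0,0,-1],[0.04,-0.06,2.43,0,0,0,-1],[0.04,-0.06,2.48,0,0,0,-1],[0.04,-0.06,2.48,0,0,0,-1]]'
```

```text
clock: 4.35
position: [0.4974, 0.1421, 0.0716]
ee_rot: [0.707, 0.707, 0.0, 0.0]
ft_force: [-0.4, 0.2, 5.5]
grip_width: 0.002
grasp_force: 2.5
```

5.5 N at this depth fits the key being home. I'll lift, go above yellow and check blue's height.

```bash
python3 -m pendant '[[0,0,-0.2,0,0,0,-1],[0,0,-0.6,0,0,0,-1],[0,0,-1.2,0,0,0,-1],[0.4,0.08,-1.5,0,0,0,-1],[0.9,0.16,-1.5,0,0,0,-1],[1.24,0.23,-1.5,0,0,0,-1],[1.24,0.23,-1.5,0,0,0,-1],[1.24,0.23,-1.5,0,0,0,-1],[1.24,0.23,-1.5,0,0,0,-1],[1.24,0.23,-1.5,0,0,0,-1]]'
cat > chk.py <<'E'
from h import *
import sys
n=sys.argv[1]
keys("side")
im,dep,c=keys("wrist"); cv2.imwrite(f"pics/w{n}.png",im[:,:,::-1])
print(manip.get_obs()["position"])
E
python3 chk.py 2
```

```text
clock: 5.6
position: [0.5086, 0.2034, 0.1463]
ee_rot: [0.707, 0.707, -0.0, 0.0]
ft_force: [0.2, 0.5, -0.1]
grip_width: 0.001
grasp_force: 0.0
side blue_top 0.56 [307.  193.1] atz [0.492  0.1528 0.071 ] depth [0.4977 0.1409 0.0607]
side yellow_top 0.74 [288.  206.2] atz [0.5072 0.2039 0.071 ] depth [0.5079 0.2026 0.0698]
side green_top 0.55 [325.2 175.8] atz [0.4828 0.0847 0.071 ] depth [0.4835 0.0831 0.0697]
side red_top 0.54 [341.6 160.8] atz [0.4727 0.0185 0.071 ] depth [0.4729 0.0181 0.0707]
side red_top 0.26 [259.7 217. ] atz [0.5397 0.2528 0.071 ] depth [0.5803 0.1918 0.0083]
wrist yellow_top 0.93 [321.7 216. ] atz [0.5101 0.2038 0.071 ] depth [0.5101 0.2037 0.0707]
wrist green_top 0.31 [223.4 238.3] atz [0.4484 0.189  0.071 ] depth [0.4403 0.1779 0.044 ]
[0.5085323  0.20405614 0.14635947]
```

Blue's cap is at 61 mm, so it is home. Now yellow, to the same depth.

```bash
python3 -m pendant '[[0,0,0.5,0,0,0,-1],[0,0,0.9,0,0,0,-1],[0,0,1.1,0,0,0,-1],[0,0,1.2,0,0,0,-1],[0,0,1.28,0,0,0,-1],[0,0,1.36,0,0,0,-1],[0,0,1.43,0,0,0,-1],[0,0,1.5,0,0,0,-1],[0,0,1.5,0,0,0,-1],[0,0,1.5,0,0,0,-1]]'
```

```text
clock: 7.35
position: [0.5088, 0.2041, 0.0717]
ee_rot: [0.707, 0.707, 0.0, 0.0]
ft_force: [-2.1, -0.1, 4.8]
grip_width: -0.002
grasp_force: 2.5
```

```bash
python3 -m pendant '[[0,0,-0.2,0,0,0,-1],[0,0,-0.6,0,0,0,-1],[0,0,-1.2,0,0,0,-1],[-0.4,-0.08,-1.5,0,0,0,-1],[-0.9,-0.17,-1.5,0,0,0,-1],[-1.4,-0.27,-1.5,0,0,0,-1],[-2.0,-0.39,-1.5,0,0,0,-1],[-2.46,-0.47,-1.5,0,0,0,-1],[-2.46,-0.47,-1.5,0,0,0,-1],[-2.46,-0.47,-1.5,0,0,0,-1]]'
python3 chk.py 3
```

```text
clock: 8.6
position: [0.4851, 0.0819, 0.1466]
ee_rot: [0.707, 0.707, 0.0, -0.0]
ft_force: [-0.1, 0.7, -0.1]
grip_width: 0.001
grasp_force: 0.0
side blue_top 0.51 [308.2 195.2] atz [0.4871 0.1579 0.071 ] depth [0.4928 0.1457 0.0605]
side yellow_top 0.55 [285.6 209.6] atz [0.5068 0.2146 0.071 ] depth [0.5125 0.2042 0.0611]
side yellow_top 0.5 [290.4 228.9] atz [0.4749 0.2579 0.071 ] depth [0.4912 0.2277 0.0396]
side green_top 0.47 [324.6 178.4] atz [0.4803 0.0936 0.071 ] depth [0.481  0.0919 0.0697]
side red_top 0.51 [341.6 159.3] atz [0.4749 0.013  0.071 ] depth [0.4758 0.0105 0.0692]
wrist blue_top 0.65 [337.7 114. ] atz [0.4955 0.1429 0.071 ] depth [0.496  0.1425 0.0614]
wrist green_top 0.92 [314.7 217.2] atz [0.4823 0.0808 0.071 ] depth [0.4823 0.0808 0.0709]
wrist green_top 0.61 [301.8 264.2] atz [0.4739 0.0489 0.071 ] depth [0.4786 0.0892 0.1518]
[0.48504255 0.08115495 0.14629682]
```

View pics/w3.png

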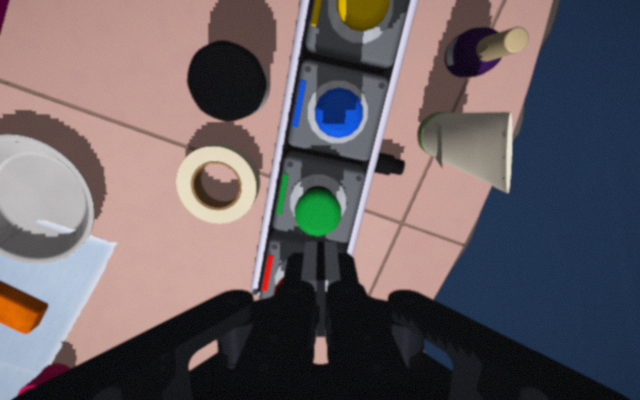

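Yellow's cap is now at 61 mm, so it is home. Green shows at px (317,211), about (0.484, 0.081), which is under the tip to within 2 mm. Pressing green.

```bash
python3 -m pendant '[[0,-0.02,0.5,0,0,0,-1],[0,-0.02,0.9,0,0,0,-1],[0,-0.02,1.1,0,0,0,-1],[0,-0.02,1.2,0,0,0,-1],[0,-0.02,1.28,0,0,0,-1],[0,-0.02,1.36,0,0,0,-1],[0,-0.02,1.43,0,0,0,-1],[0,-0.02,1.5,0,0,0,-1],[0,-0.02,1.5,0,0,0,-1],[0,-0.02,1.5,0,0,0,-1]]'
```

```text
clock: 10.35
position: [0.4843, 0.0811, 0.0717]
ee_rot: [0.707, 0.707, 0.0, 0.0]
ft_force: [-0.3, -0.4, 6.2]
grip_width: 0.003
grasp_force: 2.5
```

```bash
python3 -m pendant '[[0,0,-0.2,0,0,0,-1],[0,0,-0.6,0,0,0,-1],[0,0,-1.2,0,0,0,-1],[0,0,-1.8,0,0,0,-1],[0,0,-2.4,0,0,0,-1],[0,0,-3.0,0,0,0,-1],[0,0,-3.0,0,0,0,-1],[0,0,-3.0,0,0,0,-1],[0,0,-3.0,0,0,0,-1],[0,0,-3.0,0,0,0,-1]]'
python3 chk.py 4
```

```text
clock: 11.6
position: [0.4837, 0.0809, 0.2206]
ee_rot: [0.707, 0.707, -0.001, -0.0]
ft_force: [-0.9, 0.6, -0.1]
grip_width: -0.001
grasp_force: 0.0
side blue_top 0.49 [306.5 193.8] atz [0.492  0.1553 0.071 ] depth [0.4973 0.1441 0.0614]
side yellow_top 0.51 [286.1 208.8] atz [0.507  0.2121 0.071 ] depth [0.5124 0.2024 0.0617]
side green_top 0.72 [323.  182.4] atz [0.4778 0.1076 0.071 ] depth [0.484  0.0928 0.0592]
side green_top 0.23 [325.  195.4] atz [0.4574 0.1448 0.071 ] depth [0.4731 0.1067 0.0388]
side red_top 0.53 [339.5 160.5] atz [0.4773 0.0194 0.071 ] depth [0.4781 0.0172 0.0695]
wrist blue_top 0.92 [333.1 109.1] atz [0.4945 0.1429 0.071 ] depth [0.4948 0.1427 0.0614]
wrist blue_top 0.5 [308.1 229.2] atz [0.4743 0.0437 0.071 ] depth [0.4733 0.0334 0.0441]
wrist yellow_top 0.9 [352.1  25.1] atz [0.5076 0.2018 0.071 ] depth [0.5084 0.2037 0.061 ]
wrist green_top 0.75 [318.3 183.9] atz [0.483  0.0834 0.071 ] depth [0.4829 0.0811 0.0615]
wrist red_top 0.78 [304.8 252.5] atz [0.4712 0.0221 0.071 ] depth [0.4786 0.0917 0.2229]
[0.48401757 0.0810555  0.22131787]
```

All three caps are at 61 mm and red is still at about 70 mm, with the hand clear.

```bash
python3 -c "from workcell import manip; print(manip.hand_in())"
```

```text
the job is handed in; nothing more can be done
None
```

I pressed the blue, yellow and green keys home in that order with 5–6 N; their caps measure 61 mm, red stands untouched at about 70 mm, the hand is clear, and the job was handed in at about 12 s (no verdict came back).

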